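# Close the pot with the quarter-turn cap that fits

### The job

The green pot bolted to the bench stands open. Of the three loose aluminium caps, take the one that fits its mouth, set it in with its wing in line with the yellow marks so that it drops flat onto the rim, turn it clockwise (seen from above) fully home, wing to the white marks, and let go. Leave the other two caps where they stand.

Things in the scene. Friction and masses are not known exactly. Their poses are not given: they have to be found in the camera images.
- pot_mouth (a point): Mouth centre of the fixed green pot, at rim level, 70 mm over the worktop, z up. Hole 38 mm across (collar 89) with two 76 deg wide slots along +x and -x, 62 mm tip to tip, by yellow marks. The fitting cap drops in with its wing along x (within 4 mm, 15 deg), disc on the rim, wing point 29 mm above this; turns easily clockwise from above with 4 mm play: home at white marks (75 deg), stop at 82.
- cap_medium_wing (a point): Medium cap, 0.12 kg, 66 mm tall: black grip wing (46 mm along x, 14 mm thick along y, 42 mm tall) on an aluminium disc 76 mm across, 8 mm thick. Below it a 16 mm deep foot: hub 28 mm across, two ears along +x and -x, 52 mm tip to tip, 12 mm wide, 6 mm tall. Point: middle of the wing, 21 mm under its top and above the disc, 45 mm above the foot; z up. Half a turn makes no difference.
- cap_small_wing (a point): Small cap, made like the medium one with the same wing, heights and point (middle of its wing, 45 mm above its foot; x along the wing and ears, z up), but disc 54 mm across, hub 20 mm, ears 32 mm tip to tip.
- cap_large_wing (a point): Large cap, made like the medium one with the same wing, heights and point (middle of its wing, 45 mm above its foot; x along the wing and ears, z up), but disc 98 mm across, hub 44 mm, ears 80 mm tip to tip.
Mind the look-alikes: they are no part of the job. Leave any purple or red look-alike of the part that bears cap_medium_wing alone.

How it is judged:
At the end, for the whole second after the job is handed in: The medium cap lies flat on the pot's rim (wing point 25 to 33 mm above the mouth, within 12 mm of its centre, tilted less than 7 degrees) and is turned home: its wing is at least 61 degrees clockwise of the yellow marks (within 28.6 degrees of square to them; the stop is at about 82) (horizontal distance between cap_medium_wing and pot_mouth below 0.012 m and z of cap_medium_wing in the frame of pot_mouth between 0.025 and 0.033 m and angle between cap_medium_wing's own z axis and vertical below 0.12 rad and angle between the x axis of cap_medium_wing and the y axis of pot_mouth, either way round below 0.5 rad); the robot touches nothing.
It fails at once if the small cap is moved more than 40 mm (distance of cap_small_wing from where it was at the start of the episode above 0.04 m).
It fails at once if the large cap is moved more than 40 mm (distance of cap_large_wing from where it was at the start of the episode above 0.04 m).
It also fails if it takes over 38 s, if anything falls off the work surface, if the arm or the gripper's body presses on something with over 40 N, if the wrist force passes 120 N, or if a joint passes its speed limit or range.

### The arm

A 6-joint arm with a two-finger parallel gripper is mounted at the origin on a cart in front of the work surface, level with it; the furniture and walls round the work are solid. World frame = base frame: x ahead of the robot, y to its left, z up, the work surface at z = 0. Lengths are in m, angles in rad, forces in N, time in s.
With the tool pointing down it reaches from about 0.25 to 0.775 m from the base axis. Payload 4 kg.
Tool frame: the origin (TCP) lies on the centre line of the jaws, within the pads' length; the fingertips stand 17 mm ahead of it and the grasp point (between the pads) lies 2 mm behind it (robot.tip_extent is the z of the fingertips in the tool frame, in m); z points along the fingers, y is the direction in which the jaws open and shut (so a half turn about z gives the same grasp; the last joint's range is limited). The gripper opens to 85 mm and grips with 20 to 120 N. Pads are 22 mm wide; open, the fingers measure 114 mm over their backs; the gripper's body (76 mm by 85 mm) begins 54 mm behind the grasp point. The pads swing forward as they close: fully open they stand 13 mm farther back than shut.
Start: joints at [1.104, 0.087, 1.371, -0, 1.684, -0.103], TCP at [0.196, 0.514, 0.248] pointing down, gripper open.
Joint ranges: [-3.1, 3.1], [-0.76, 2.03], [0.27, 2.55], [-1.08, 4.22], [0.17, 2.65], [-2.57, 2.57]. Speed limits (rad/s): [2.79, 2.79, 3.14, 3.14, 3.14, 3.14].

### API

Orientations are given as a unit quaternion [w, x, y, z].
In Python, from station import robot, gripper_to, kin, viewer gives the robot as it stands. The module is installed in compiled form; this text tells all that it offers. Calls block until the motion is done:
- robot.goto(position, orientation): joint-space move of the TCP to a pose.
- robot.move_linear(position, orientation=None, vel=0.15, until_force=None): straight line of the TCP; orientation=None keeps the orientation; vel is the mean speed in m/s. With until_force (N) it stops when the force on the tool has changed by that much, and returns True; else False.
- robot.movej(angles): joint-space move.
- gripper_to(opening, force=None): opening from 0.0 (shut) to 1.0 (fully open); force is the grip in N (None keeps the last); returns when the fingers have stopped.
- robot.hold(seconds).
- kin.ik(position, orientation): joint angles nearest the present ones, or None.
- robot.observe(): the state.
- viewer.snapshot(name): name is "side" or "top" or "wrist"; returns the picture (420x560x3 uint8, blue, green, red); there is no depth.
- viewer.camera_info(name): a dict with "fovy" (degrees; the focal length in pixels is half the picture's height over the tangent of half this angle, whatever the lens; pixels are square), "cx", "cy" (the principal point, pixels), "xyz" and "attitude" of the camera in the world; the wrist camera has in their place "hand_eye" (4x4, takes a point from camera to tool coordinates, whose origin is the TCP and whose axes are the flange's). Camera axes: x right, y up, looking along -z (the intrinsics and any distortion apply to the point x, -y, -z); pixel columns grow to the right and rows downward; lengths in m; the calibration is good to about 2 mm. A picture is of the moment at which its call begins: read the wrist's pose just before it. camera_info takes no time and is no camera call.
A pose or a line that the arm cannot do raises robot.Unreachable and nothing moves.
- robot.close_job(): hands the job in, once; it reports no verdict.
The state is a dict: "t": time; "joints": joint angles; "qvel": joint speeds; "effort": joint torques, N m; "tool_pos": TCP position; "eef_rot": TCP orientation; "wrist_force": force on the tool from outside, world axes, zero at the start; "moment": the same for the moment, N m; "width": opening from 0.0 (shut) to 1.0 (fully open).
Only numpy, scipy, OpenCV 4.12 (cv2) and the standard library are available. Lean on these libraries where they do the work, as an engineer would, in place of code of your own. Each camera call takes 0.05 s, during which the arm holds its last target.

## Working session

There is one attempt and no reset: what is moved stays moved. The work goes in short steps, each a Python script; the robot and the scene stay as the last script left them, time stands still between calls to the robot, and variables do not carry over. Pictures are saved under pics/ and viewed, and the job is handed in when it is done.

```bash
mkdir -p pics
python3 - <<'E'
from station import robot,viewer
import cv2
s=robot.observe();print(s['t'],s['tool_pos'],s['eef_rot'],robot.tip_extent)
for n in ("top","side","wrist"):
    print(n,viewer.camera_info(n)); cv2.imwrite(f"pics/{n}0.png",viewer.snapshot(n))
E
```

```text
0.0 [0.19549294 0.51357291 0.24710489] [-3.16766283e-04  1.80893657e-01  9.83501998e-01 -1.09741814e-03] 0.017
top {'fovy': 49.77850820953726, 'cx': 279.61472275815225, 'cy': 211.447263297164, 'xyz': array([0.29976134, 0.03496415, 1.08127983]), 'attitude': array([ 0.73202685,  0.08265972, -0.07193133, -0.67240608])}
side {'fovy': 55.63841143905362, 'cx': 271.43784898861804, 'cy': 212.25466374393716, 'xyz': array([ 0.15666836, -0.49350975,  0.65342289]), 'attitude': array([ 0.87623223,  0.39047421, -0.12084641, -0.25523148])}
wrist {'fovy': 65.40717972178744, 'cx': 276.9927495580599, 'cy': 211.49912843854682, 'hand_eye': array([[ 1.14276139e-03,  9.63621490e-01,  2.67268251e-01,
         6.76079346e-02],
       [ 9.99999221e-01, -1.23560154e-03,  1.79189632e-04,
        -1.28576449e-05],
       [ 5.02908044e-04,  2.67267838e-01, -9.63622151e-01,
        -1.23740568e-01],
       [ 0.00000000e+00,  0.00000000e+00,  0.00000000e+00,
         1.00000000e+00]])}
```

View pics/top0.png

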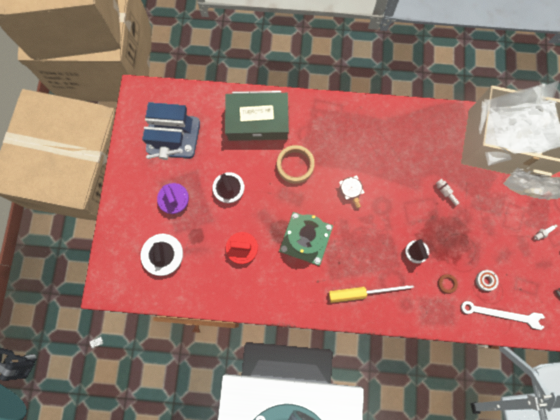

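View pics/side0.png

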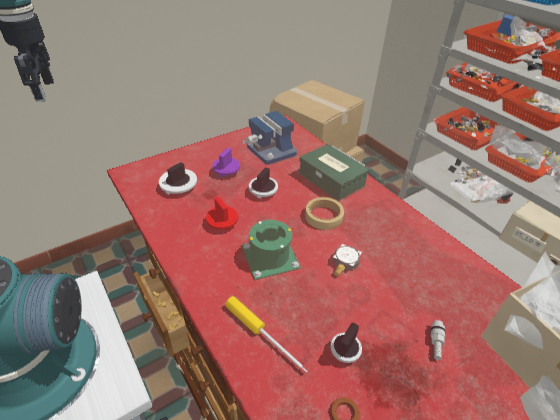

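View pics/wrist0.png

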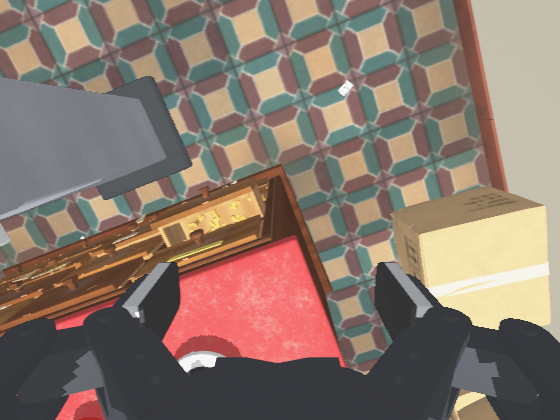

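The top view shows three aluminium-disc caps: (162,255) is the largest, (228,187) the medium, (417,252) the smallest. The green pot is at (307,238). The red and purple look-alikes are at (241,249) and (173,199). Next I measure these.

```bash
cat > h.py <<'E'
import numpy as np,cv2
from scipy.spatial.transform import Rotation as R
from station import robot,viewer,gripper_to,kin
def rot(q): q=np.asarray(q);return R.from_quat([q[1],q[2],q[3],q[0]])
def campose(n,s=None):
    c=viewer.camera_info(n)
    if n=='wrist':
        H=np.array(c['hand_eye']);Rt=rot(s['eef_rot']).as_matrix()
        return c,Rt@H[:3,:3],np.array(s['tool_pos'])+Rt@H[:3,3]
    return c,rot(c['attitude']).as_matrix(),np.array(c['xyz'])
def ray(n,uv,s=None):
    c,M,o=campose(n,s);f=210/np.tan(np.radians(c['fovy']/2))
    d=M@np.array([(uv[0]-c['cx'])/f,-(uv[1]-c['cy'])/f,-1]);return o,d
def plane(n,uv,z,s=None):
    o,d=ray(n,uv,s);return o+d*(z-o[2])/d[2]
def proj(n,p,s=None):
    c,M,o=campose(n,s);f=210/np.tan(np.radians(c['fovy']/2));q=M.T@(np.array(p)-o)
    return np.array([c['cx']-f*q[0]/q[2],c['cy']+f*q[1]/q[2]])
E
python3 - <<'E'
from h import *
im=cv2.imread('pics/top0.png');hsv=cv2.cvtColor(im,cv2.COLOR_BGR2HSV)
for nm,(u,v) in dict(med=(228,187),large=(162,255),small=(417,252)).items():
    m=((hsv[...,1]<60)&(hsv[...,2]>120)).astype(np.uint8)
    n,l,st,ce=cv2.connectedComponentsWithStats(m)
    k=min((k for k in range(1,n) if st[k,4]>60),key=lambda k:np.hypot(*(ce[k]-(u,v))))
    pts=cv2.convexHull(cv2.findContours((l==k).astype(np.uint8),0,1)[0][0])
    e=cv2.fitEllipse(pts);print(nm,e,plane('top',e[0],.024),(e[1][0]+e[1][1])/2*1.05/452)
for p in [(307,238)]: print('pot',plane('top',p,.07))
print([plane('top',p,.0) for p in[(287,215),(327,263)]])
a=cv2.resize(im[160:290,130:350],None,fx=3.6,fy=3.6,interpolation=cv2.INTER_CUBIC);cv2.imwrite('pics/top0z.png',a)
sd=cv2.imread('pics/side0.png')
cv2.imwrite('pics/side0z.png',cv2.resize(sd[140:290,140:340],None,fx=4,fy=4,interpolation=cv2.INTER_CUBIC))
E
```

```text
med ((228.0142822265625, 187.24462890625), (30.384252548217773, 31.850765228271484), 69.90213775634766) [0.58363509 0.19103796 0.024     ] 0.07228624852357712
large ((161.30892944335938, 254.38198852539062), (41.09288787841797, 43.20522689819336), 45.75847244262695) [0.40802888 0.3291784  0.024     ] 0.09791263331354191
small ((415.8984375, 251.68438720703125), (20.780969619750977, 23.30086326599121), 130.17642211914062) [ 0.46488739 -0.26511572  0.024     ] 0.051201243949147456
pot [ 0.46803624 -0.00676177  0.07      ]
[array([ 5.32245000e-01,  4.31289980e-02, -2.22044605e-16]), array([ 0.42354937, -0.06153341,  0.        ])]
```

View pics/top0z.png

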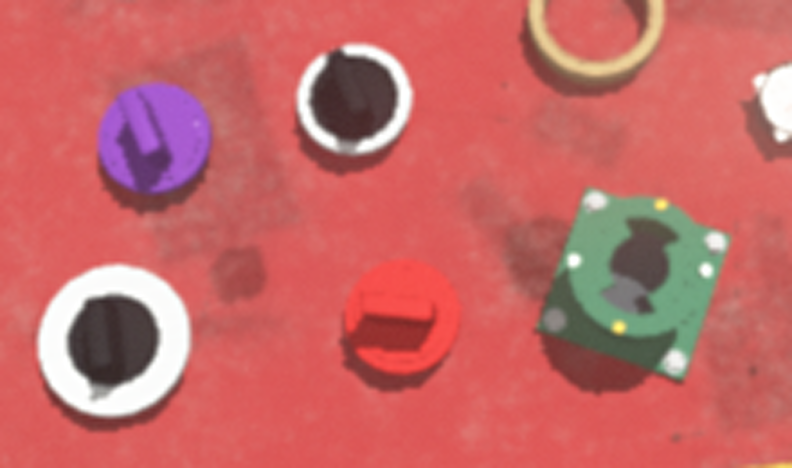

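View pics/side0z.png

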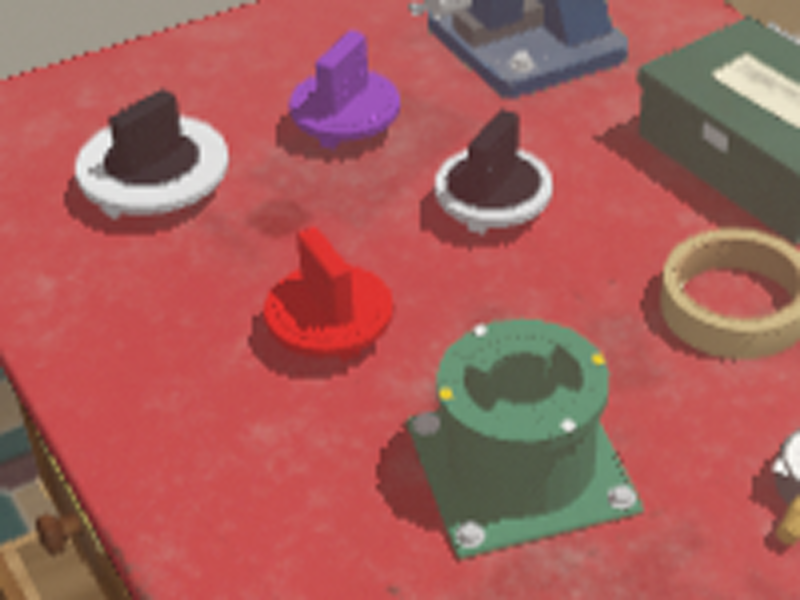

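```bash
cat >> h.py <<'E'
def down(th): # tool x heading th
    return [0,np.cos(th/2),np.sin(th/2),0]
E
python3 - <<'E'
from h import *
p=[0.525,0.092,0.24]
for a in (150,-30): print(a,kin.ik(p,down(np.radians(a))))
robot.goto(p,down(np.radians(150)));s=robot.observe();im=viewer.snapshot('wrist')
print(s['t'],s['tool_pos'],s['eef_rot'],s['joints'])
import json;json.dump({k:list(map(float,s[k])) for k in('tool_pos','eef_rot')},open('s1.json','w'))
cv2.imwrite('pics/w1.png',im)
E
```

```text
150 [ 6.70847084e-02  5.10852877e-02  1.42545634e+00 -4.44089210e-16
  1.66505102e+00 -9.80112843e-01]
-30 [ 6.70847084e-02  5.10852877e-02  1.42545634e+00 -4.44089210e-16
  1.66505102e+00  2.16147981e+00]
2.0833 [0.52482043 0.09293183 0.24006464] [-4.97051838e-05  2.58139273e-01  9.66107685e-01  2.33115555e-04] [ 6.85870172e-02  5.09629868e-02  1.42545675e+00  4.75418829e-04
  1.66511603e+00 -9.79973102e-01]
```

View pics/w1.png

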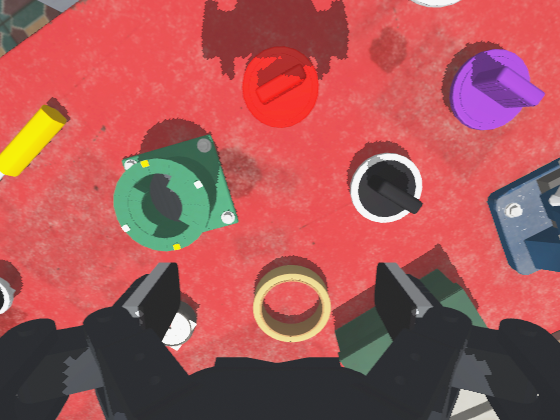

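The wrist view shows the pot collar around (162,204), with yellow marks at (144,163) and (177,247) and white marks at (198,185) and (126,229). The medium cap's disc is at (386,187), with its wing slanting towards (420,212).

Run:
```python
from h import *
import json
s=json.load(open('s1.json'))
im=cv2.imread('pics/w1.png');hsv=cv2.cvtColor(im,cv2.COLOR_BGR2HSV)
H,S,V=[hsv[...,i].astype(int) for i in range(3)]
def comps(m,box,mn=4):
    k=np.zeros(m.shape,bool);x0,y0,x1,y1=box;k[y0:y1,x0:x1]=1
    n,l,st,ce=cv2.connectedComponentsWithStats((m&k).astype(np.uint8))
    return [(st[i,4],ce[i],l==i) for i in range(1,n) if st[i,4]>=mn]
Y=comps((H>20)&(H<40)&(S>150)&(V>150),(110,140,240,260))
Wt=comps((S<50)&(V>190),(110,140,240,260))
print([(a,c) for a,c,_ in Y]);print([(a,c) for a,c,_ in Wt])
y=sorted(Y,key=lambda c:-c[0])[:2];P=[plane('wrist',c[1],.07,s) for c in y]
print('yellow',P,'mid',(P[0]+P[1])/2,'len',np.linalg.norm(P[0]-P[1]),'ang',np.degrees(np.arctan2(*(P[0]-P[1])[1::-1])))
for c in Wt: print('white',plane('wrist',c[1],.07,s))
D=comps((S<70)&(V>130),(340,140,440,230),50);
m=max(D,key=lambda d:d[0])
h=cv2.convexHull(cv2.findContours(m[2].astype(np.uint8),0,1)[0][0])
e=cv2.fitEllipse(h);print('disc',e,plane('wrist',e[0],.024,s))
pts=np.array([plane('wrist',q[0].astype(float),.024,s)[:2] for q in h],np.float32);print(cv2.minEnclosingCircle(pts))
cv2.imwrite('pics/w1z.png',np.hstack([cv2.resize(im[140:235,345:430],None,fx=4.6,fy=4.6,interpolation=cv2.INTER_CUBIC)]))
# same from top
t=cv2.imread('pics/top0.png');hsv=cv2.cvtColor(t,cv2.COLOR_BGR2HSV)
H,S,V=[hsv[...,i].astype(int) for i in range(3)]
Y=comps((H>18)&(H<42)&(S>90)&(V>140),(280,205,335,270),2);print([(a,c,plane('top',c,.07)) for a,c,_ in Y])
```

```text
[(np.int32(44), array([144.38636364, 163.15909091])), (np.int32(36), array([176.33333333, 246.55555556]))]
[(np.int32(51), array([127.29411765, 164.60784314])), (np.int32(6), array([134.66666667, 161.33333333])), (np.int32(44), array([197.84090909, 184.15909091])), (np.int32(116), array([227.56034483, 217.75862069])), (np.int32(40), array([125.35, 227.9 ]))]
yellow [array([0.43877042, 0.0053897 , 0.07      ]), array([ 0.51901845, -0.01525305,  0.07      ])] mid [ 0.47889444 -0.00493167  0.07      ] len 0.0828605453240318 ang 165.5741737465345
white [ 0.43219508 -0.00866781  0.07      ]
white [ 0.4331201  -0.00118539  0.07      ]
white [0.47852872 0.036344   0.07      ]
white [0.51906498 0.04281249 0.07      ]
white [ 0.47943879 -0.04632127  0.07      ]
disc ((385.6499938964844, 187.16799926757812), (68.12422180175781, 73.42437744140625), 56.97489547729492) [0.58191163 0.19250619 0.024     ]
((0.5831258296966553, 0.19152602553367615), 0.038255952298641205)
[(np.int32(9), array([313.11111111, 216.11111111]), array([ 0.51962397, -0.01700615,  0.07      ])), (np.int32(12), array([301.5, 250.5]), array([0.43868058, 0.00348788, 0.07      ]))]
```

View pics/w1z.png

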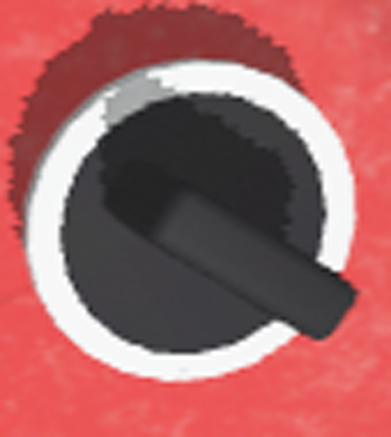

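Run:
```python
from h import *
import json
s=json.load(open('s1.json'))
P=[plane('wrist',(345+u/4.6-.4,140+v/4.6-.4),.066,s)[:2] for u,v in[(185,188),(357,290),(322,340),(156,237)]]
P=np.array(P);print(P,P.mean(0));print([np.linalg.norm(P[i]-P[i-1]) for i in range(4)])
d=(P[1]+P[2]-P[0]-P[3])/2;a=np.arctan2(d[1],d[0]);print(np.degrees(a))
for k in('base',):
  g=[0.583,.1918,.05]
  for th in (np.degrees(a)+180,np.degrees(a)):
    th=(th+180)%360-180
    j=kin.ik(g,down(np.radians(th)));print('grasp',th,np.round(j,2) if j is not None else j)
    # wing from a->yellow
    for yel in(-14.4,165.6):
        for dd in (0,-75,-82):
          t2=th+ (yel-np.degrees(a))+dd; t2=(t2+180)%360-180
          j=kin.ik([.479,-.006,.105],down(np.radians(t2)));print('  pot',yel,dd,t2,np.round(j,2) if j is not None else j)
```

```text
[[0.5615142  0.18633042]
 [0.59813017 0.20788414]
 [0.60436146 0.19745295]
 [0.56771472 0.17703549]] [0.58293014 0.19217575]
[np.float64(0.011173285130648955), np.float64(0.04248872760213657), np.float64(0.012150660290413555), np.float64(0.041950637940748596)]
29.80778679540886
grasp -150.19221320459116 [ 0.23  0.34  1.47 -0.    1.33 -1.87]
  pot -14.4 0 165.60000000000002 [-0.13  0.    1.75 -0.    1.39 -1.45]
  pot -14.4 -75 90.60000000000002 [-0.13  0.    1.75 -0.    1.39 -0.14]
  pot -14.4 -82 83.60000000000002 [-0.13  0.    1.75 -0.    1.39 -0.02]
  pot 165.6 0 -14.400000000000034 [-0.13  0.    1.75 -0.    1.39  1.69]
  pot 165.6 -75 -89.40000000000003 None
  pot 165.6 -82 -96.40000000000003 None
grasp 29.807786795408845 [ 0.23  0.34  1.47 -0.    1.33  1.28]
  pot -14.4 0 -14.400000000000006 [-0.13  0.    1.75 -0.    1.39  1.69]
  pot -14.4 -75 -89.4 None
  pot -14.4 -82 -96.4 None
  pot 165.6 0 165.59999999999997 [-0.13  0.    1.75 -0.    1.39 -1.45]
  pot 165.6 -75 90.59999999999997 [-0.13  0.    1.75 -0.    1.39 -0.14]
  pot 165.6 -82 83.59999999999997 [-0.13  0.    1.75 -0.    1.39 -0.02]
```

Run:
```python
from h import *
q=down(np.radians(-150.2))
gripper_to(0.55,60)
robot.goto([.583,.192,.13],q)
print(robot.observe()['t'],robot.observe()['joints'][5])
print('hit',robot.move_linear([.583,.192,.048],vel=.1,until_force=8))
gripper_to(0,50);s=robot.observe();print(s['t'],s['width'],s['tool_pos'],s['wrist_force'])
robot.move_linear([.583,.192,.17],vel=.2)
s=robot.observe();print(s['t'],s['width'],s['tool_pos'],s['wrist_force'])
cv2.imwrite('pics/s2.png',viewer.snapshot('side'));cv2.imwrite('pics/w2.png',viewer.snapshot('wrist'))
```

```text
3.4583 -1.8639374572786431
hit False
4.8167 0.15552261551019694 [0.58359829 0.19223527 0.04899547] [0.65769458 0.19631369 2.39894144]
5.575 0.15441440985282914 [0.58204712 0.19171599 0.16802824] [ 0.66475195  0.64343977 -1.71272469]
```

View pics/s2.png

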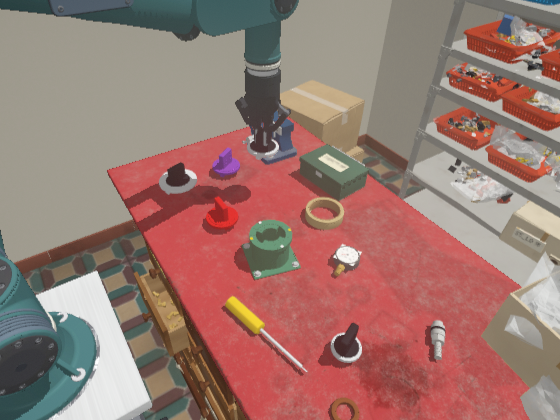

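View pics/w2.png

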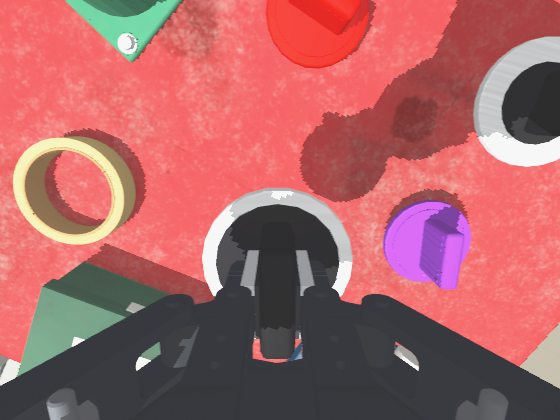

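The cap is lifted (width 0.155, about 13 mm), and the wing is centred between the jaws. In the wrist view the disc spans about 203–353 px across, centred near (278,258). I'll measure how it sits in the hand.

```bash
cat > disc.py <<'E'
from h import *
def disc(im,s,off=.025,mask=None):
    hsv=cv2.cvtColor(im,cv2.COLOR_BGR2HSV);m=((hsv[...,1]<60)&(hsv[...,2]>130)).astype(np.uint8)
    m[:,:195]=0;m[:,365:]=0;m[:175]=0;m[330:]=0
    n,l,st,ce=cv2.connectedComponentsWithStats(m);k=1+np.argmax(st[1:,4])
    h=cv2.convexHull(cv2.findContours((l==k).astype(np.uint8),0,1)[0][0])[:,0]
    h=h[h[:,1]<285]
    z=s['tool_pos'][2]-off
    P=np.array([plane('wrist',p.astype(float),z,s)[:2] for p in h])
    A=np.c_[2*P,np.ones(len(P))];x=np.linalg.lstsq(A,(P**2).sum(1),rcond=None)[0]
    r=np.sqrt(x[2]+x[0]**2+x[1]**2)
    return x[:2],r,rot(s['eef_rot']).as_matrix().T@np.r_[x[:2]-s['tool_pos'][:2],0]
E
python3 - <<'E'
from disc import *
s=robot.observe()
print(disc(cv2.imread('pics/w2.png'),s), s['eef_rot'])
E
```

```text
(array([0.58083059, 0.19123505]), np.float64(0.03697788661914025), array([9.07802021e-04, 2.42452845e-05, 4.73169790e-06])) [-2.69410040e-03 -2.57125022e-01  9.66374389e-01  6.88224706e-05]
```

Run:
```python
from disc import *
q=down(np.radians(165.6))
robot.goto([.479,-.0055,.15],q);robot.hold(.2)
s=robot.observe();print(s['t'],s['joints'][5],s['width'],s['tool_pos'],s['eef_rot'],s['wrist_force'])
im=viewer.snapshot('wrist');cv2.imwrite('pics/w3.png',im);cv2.imwrite('pics/s3.png',viewer.snapshot('side')[100:300,150:400])
print(disc(im,s))
```

```text
6.775 -1.4495877772340156 0.15015872583247036 [ 0.47980143 -0.00455005  0.15017207] [2.34633256e-04 1.24247982e-01 9.92251159e-01 1.44485353e-04] [-0.73120249  0.04287205 -1.10508745]
(array([ 0.47694367, -0.00307863]), np.float64(0.03709487073715684), array([ 3.13233127e-03,  7.21350342e-04, -1.09715251e-06]))
```

View pics/w3.png

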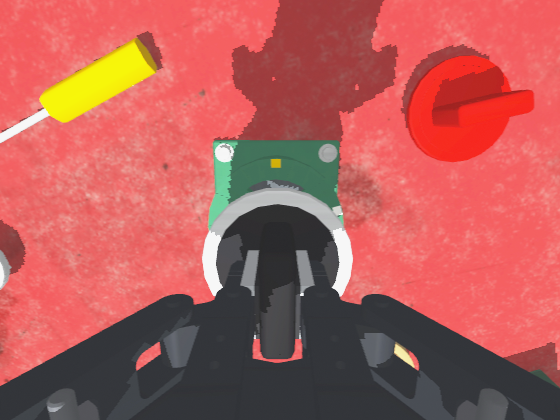

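View pics/s3.png

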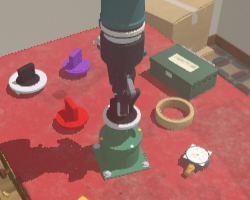

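Run:
```python
from disc import *
q=down(np.radians(165.6))
p=lambda z:[.479,-.0065,z]
robot.move_linear(p(.128),q,vel=.06)
print('hit',robot.move_linear(p(.1025),vel=.03,until_force=10))
s=robot.observe();print(s['t'],s['width'],s['tool_pos'],s['wrist_force'],s['moment'])
cv2.imwrite('pics/w4.png',viewer.snapshot('wrist'));cv2.imwrite('pics/s4.png',cv2.resize(viewer.snapshot('side')[150:300,180:340],None,fx=4,fy=4))
```

```text
hit False
8.3917 0.15044247386312382 [ 0.47857046 -0.00641954  0.10299411] [-4.2645      0.92989258  4.69518132] [0.05700189 0.7125817  0.00178689]
```

View pics/s4.png

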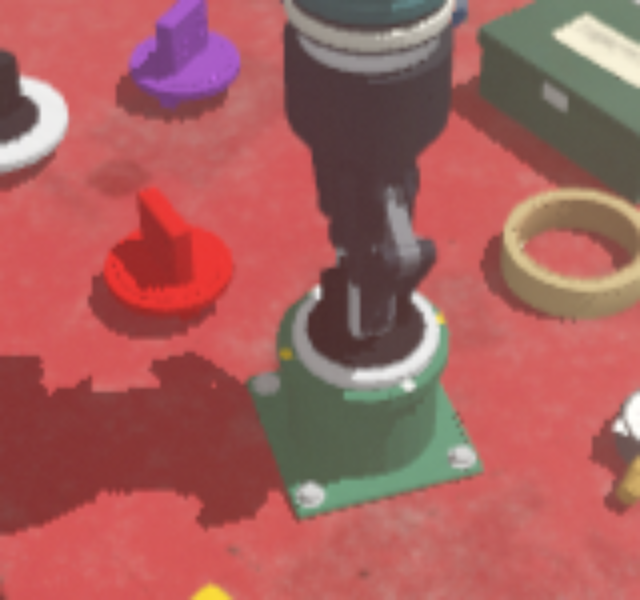

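View pics/w4.png

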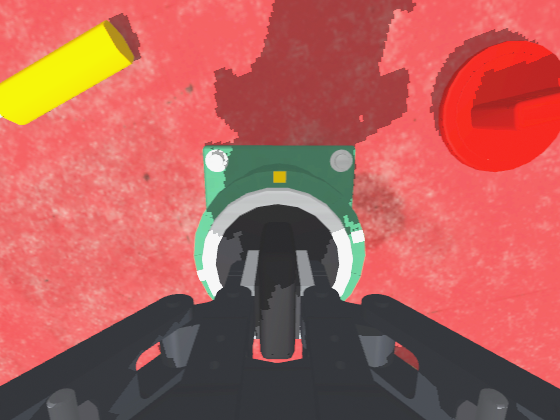

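The cap is down on the rim: the disc lies on the collar and the yellow mark at (279,177) is in line with the wing. Next I turn it clockwise.

Run:
```python
from disc import *
j=np.array(robot.observe()['joints'])
for d in (140,115,88):
    robot.goto([.4795,-.0063,.103],down(np.radians(d)))
    s=robot.observe();print(round(s['t'],2),round(s['width'],3),s['tool_pos'],s['wrist_force'].round(1),s['moment'].round(2),s['joints'][5])
cv2.imwrite('pics/w5.png',viewer.snapshot('wrist'));cv2.imwrite('pics/s5.png',cv2.resize(viewer.snapshot('side')[150:300,180:340],None,fx=4,fy=4))
```

```text
9.0 0.155 [ 0.48005971 -0.0064207   0.10294058] [ 0.6 -0.8 -0.3] [-0.12 -0.1   0.03] -1.0063559617507003
9.5 0.156 [ 0.47961329 -0.00633155  0.10296734] [ 0.5 -0.4  0.3] [-0.14 -0.03 -0.02] -0.5709331720590289
10.03 0.157 [ 0.47895744 -0.00614219  0.10297356] [-2.6  1.   2.8] [-0.03  0.48  0.22] -0.09993441151527081
```

View pics/w5.png

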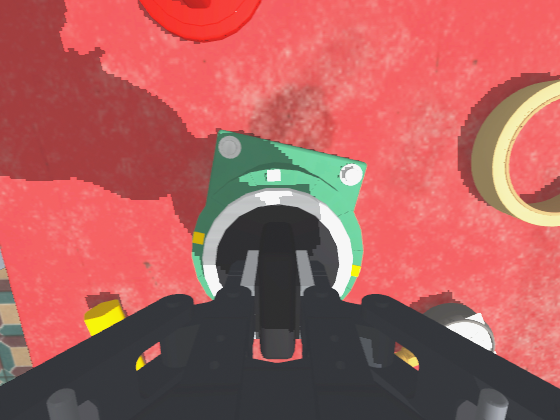

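The white mark at (274,175) is in line with the wing, so the cap is home. I'll release and back off.

Run:
```python
from disc import *
gripper_to(0.5)
robot.move_linear([.479,-.0063,.24],vel=.15);robot.hold(.3)
s=robot.observe();print(s['t'],s['tool_pos'],s['wrist_force'].round(1))
im=viewer.snapshot('wrist');cv2.imwrite('pics/w6.png',im);cv2.imwrite('pics/s6.png',viewer.snapshot('side'))
hsv=cv2.cvtColor(im,cv2.COLOR_BGR2HSV);print([float(x) for x in s['tool_pos']],list(s['eef_rot']))
```

```text
11.8833 [ 0.47874294 -0.0062911   0.2392763 ] [0.2 0.9 0.2]
[0.4787429389316383, -0.00629110367205377, 0.23927630348349857] [np.float64(-0.0005452765346569168), np.float64(0.7193574570288689), np.float64(0.6946397220590371), np.float64(-0.0004563202863031876)]
```

View pics/w6.png

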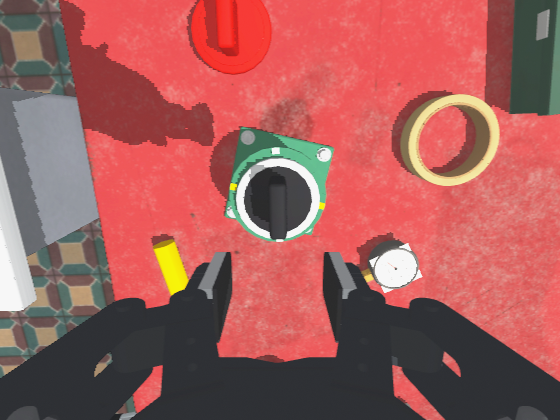

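View pics/s6.png

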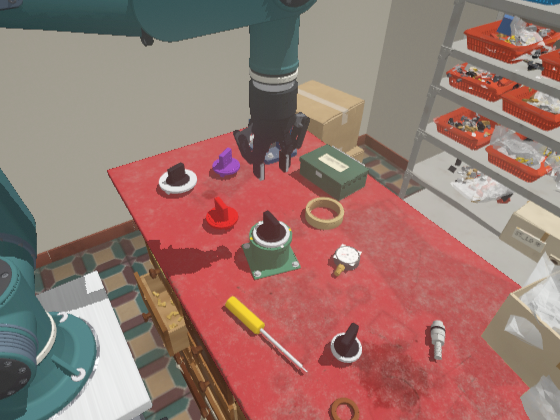

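Run:
```python
from h import *
s=robot.observe();im=cv2.imread('pics/w6.png');hsv=cv2.cvtColor(im,cv2.COLOR_BGR2HSV)
m=((hsv[...,1]<50)&(hsv[...,2]>140)).astype(np.uint8);m[:155]=0;m[248:]=0;m[:,:233]=0;m[:,:][:,325:]=0
n,l,st,ce=cv2.connectedComponentsWithStats(m);k=1+np.argmax(st[1:,4])
e=cv2.fitEllipse(cv2.convexHull(cv2.findContours((l==k).astype(np.uint8),0,1)[0][0]));print(e,plane('wrist',e[0],.078,s),'wing',[plane('wrist',p,.12,s) for p in[(278,184),(278,238)]])
robot.close_job()
```

```text
((277.3930969238281, 198.10328674316406), (81.34186553955078, 83.63810729980469), 92.28657531738281) [ 0.47924439 -0.00551332  0.078     ] wing [array([0.480363  , 0.01520425, 0.12      ]), array([ 0.47893926, -0.02803692,  0.12      ])]
the job is handed in; nothing more can be done
```

The medium cap is on the pot and turned home, and I handed the job in after about 12 s of the 38 s allowed. `close_job` reports no verdict.

I gripped the cap by its wing and lowered it onto the mouth with the wing in line with the yellow marks. I then turned it about 77° clockwise to the white marks, let go and backed off.

**Position and angle:** After release, the disc centre measured within 1 mm of the measured mouth centre. The wing heading was about 88°, roughly 77° clockwise of the yellow marks and about 2° off the white marks.

**Seating:** The cap looked flat on the rim in both the side and wrist views. I did not measure its final height or tilt separately.

**Other objects:** The small and large caps and both look-alikes appear where they were in the side view. The gripper was clear of everything.

**Disagreements between checks:**
- The top and wrist cameras differed by about 2 mm on the pot centre.
- One measurement of the cap held in the gripper gave a 3 mm offset where the other gave 1 mm. I put that down to shadow and ignored it; the cap still dropped in without trouble.

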